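# Reset the tripped polisher starter with a chasing punch

## Task

The polishing motor's starter box has tripped: twist the spring-return switch on top of the box clockwise to its stop and release it so that it springs fully back. Then take the tallest punch from the wooden punch block, reach its thin end through the round hole in the box's top and push the recessed reset button all the way down. Finish while still gripping the punch and holding the button down with it, and leave the other punches and the other things on the table where they are.

Things in the scene. Friction and masses are not known exactly. Their poses are not given: they have to be found in the camera images.
- starter: grey painted starter box fixed to the table, 150 (its x) x 220 (its y) x 70 mm tall, top level; origin at the centre of its underside. The switch stands on the top at its +y end (58 mm from the centre), the reset hole is in the top at its -y end (58 mm from the centre), both at its x = 0
- switch_grip (a point): point on the switch's axis (vertical), 30 mm above the box's top, at the height to grip. The black switch has a 44 mm disc and on it an upright grip bar 42 mm long, 14 mm thick, reaching from 11 to 41 mm above the box's top; at rest the bar lies along the box's x, so it is pinched across the box's y. This point turns with the switch
- switch (a joint): turn of the switch, rad: 0 at rest, grows clockwise seen from above, hard stop at 1.05; a light spring (0.03 N m at rest to 0.12 N m at the stop) brings it back to 0 when let go
- hole_mouth (a point): centre of the mouth of the round vertical reset hole, level with the box's top: 18 mm across (fingers do not fit), edge slightly chamfered. The flat top of the reset button (grey, 14 mm across) lies 25 mm below this point at rest
- reset_button (a joint): how far the reset button is pressed down, m: 0 at rest, hard stop at 0.008; the spring needs 1.8 N to start and 6 N to reach the stop, and pushes it up again when let go
- block: dark wooden punch block fixed to the table, 70 (its x) x 190 (its y) x 60 mm tall; origin at the centre of its underside. It has three vertical holes, 11 mm across, 56 mm deep, in a row along its y at -60, 0 and +60 mm, with one steel punch upright in each, in any order, resting on its shoulder on the block's top. The box and the block may be on either side of the robot
- punch_mid (a point): the tallest punch, a loose plain round steel one of about 0.1 to 0.2 kg: point on its axis half-way up its grip body. The body is 16 mm across and 75 mm long, stands from 60 to 135 mm above the table in the block; this point is 38 mm above its shoulder, 37 mm below its flat top and 90 mm above its lower end. Its own z points along the axis to the top
- punch_tip (a point): the lower end of the tallest punch, centre of its flat 6 mm tip. The shank below the shoulder is 9 mm across and 52 mm long, its last 8 mm tapering to the tip; it must be lifted 52 mm to clear the block
- punch_square: other punch: same shank, but with a short square body (16 x 16 x 40 mm) above the block; leave it alone
- punch_mushroom: other punch: same shank, short body 39 mm tall with a mushroom head 26 mm across; leave it alone
- rivet_tin: bystander: small closed round metal tin, 50 mm across, 30 mm tall, standing on the table just beyond the punch block; origin at centre of underside
- brass_bowl: bystander: shallow brass bowl, 80 mm across, 30 mm tall, on the table just beyond the starter box; origin at centre of underside
- mallet: bystander: wooden mallet lying on the table at the robot's left, 245 mm long, head 50 x 90 x 60 mm; origin on the table at about mid-length
- carton: bystander: cardboard carton 80 x 110 x 60 mm at the right of the work area; origin at centre of underside
- offcut: bystander: flat plank offcut 60 x 130 x 30 mm on the table at the right, nearer the robot; origin at centre of underside

How it is judged:
By the outcome, as a careful person would: the job done as asked, in the order asked, and still so for the second after the job is handed in, while the arm keeps its last pose, push and grip.
It also fails if it takes over 58 s, if anything falls off the work surface, if the arm or the gripper's body presses on something with over 40 N, if the wrist force passes 120 N, or if a joint passes its speed limit or range.

## Robot

A 6-joint arm with a two-finger parallel gripper is mounted at the origin on the work surface. World frame = base frame: x ahead of the robot, y to its left, z up, the work surface at z = 0. Lengths are in m, angles in rad, forces in N, time in s.
With the tool pointing down it reaches from about 0.325 to 0.775 m from the base axis. Payload 5.5 kg.
Tool frame: the origin (TCP) lies between the finger pads; the fingertips stand ahead of it and the grasp point (between the pads) lies 11 mm behind it (arm.tip_reach is the z of the fingertips in the tool frame, in m); z points along the fingers, y is the line along which they close (so a half turn about z gives the same grasp; the last joint's range is limited). The gripper opens to 85 mm and grips with 20 to 120 N. Pads are 22 mm wide; open, the fingers measure 114 mm over their backs; the gripper's body (76 mm by 85 mm) begins 54 mm behind the grasp point. The pads swing forward as they close: fully open they stand 13 mm farther back than shut.
Start: joints at [1.259, 0.091, 1.231, -0, 1.82, -0.057], TCP at [0.151, 0.581, 0.204] pointing down, gripper open.
Joint ranges: [-2.87, 2.87], [-0.86, 2.18], [0.17, 2.46], [-1.51, 4.65], [0.06, 2.69], [-2.65, 2.65]. Speed limits (rad/s): [2.57, 2.57, 3.01, 3.14, 3.14, 3.14].

## Interface

Orientations are given as a unit quaternion [x, y, z, w].
In Python, from rig import sensors, eyes, job, arm gives the robot as it stands.
- The arm moves only by the tool drive_tool, never from a script. Its argument "series" is a list that holds one entry, the list of rows, each a list of 6 numbers: the shift along the tool's x, y, z in units of 30 cm (1.0 is 30 cm), then the turn, a rotation vector about the tool's x, y, z in units of pi rad (1.0 is pi rad). In form: [[[x, y, z, ax, ay, az], ...]]. A call has 1 to 20 rows; each row is the pose to reach, as a shift and turn from the pose commanded when the call began, along the tool's axes at that moment, turning the shorter way round; what a row does not reach only later rows make up. A row lasts 1/12 s, in which the tool goes at most 41.7 mm and 7.16 degrees, less where a joint would pass 70% of its speed; a pose out of reach is approached as far as the arm can. A call with a number of a shift or a turn outside -1 to 1 is refused whole. A call with a gripper value outside its range is refused whole. "jaw" is the closure, from 0 (fully open) to 1 (shut), set as the call begins (left out, the last holds). The fingers move at their own pace and stop on an object; "newtons" is the grip in N (left out, the last holds). Time passes only in rows, so rows that repeat a pose let the fingers close. It gives the time, the measured TCP pose, the force, the opening and the grip force at its end, in the units of the state.
- sensors.get_obs(): the state, without advancing time (a new reading comes with each control period).
- eyes.grab_frame(name): name is "side" or "top"; returns (picture, depth): 384x512x3 uint8, red, green, blue; 384x512 float32, m along the optical axis (not along the pixel's ray), 0 where there is no reading.
- eyes.camera_params(name): a dict with "K" (3x3 intrinsics, pixels), "D" ([k1, k2, p1, p2, k3] as OpenCV has them; the pictures are not rectified), "eye" and "rotation" of the camera in the world. Camera axes: x right, y down, z forward; pixel columns grow to the right and rows downward; lengths in m; the calibration is good to about 2 mm. A picture is of the moment at which its call begins. camera_params takes no time and is no camera call.
- job.hand_in(): hands the job in; it is judged then, once.
The state is a dict: "clock": time; "joint_pos": joint angles; "joint_velocities": joint speeds; "joint_efforts": joint torques, N m; "ee_pos": TCP position; "ee_rot": TCP orientation; "ft_force": force on the tool from outside, world axes, zero at the start; "wrist_torque": the same for the moment, N m; "opening": finger opening in m; "gripper_force": force on a finger pad.
Only numpy, scipy, OpenCV 4.12 (cv2) and the standard library are available. Lean on these libraries where they do the work, as an engineer would, in place of code of your own. Each camera call takes 0.05 s, during which the arm holds its last target. There are 200 camera calls.

## Working session

There is one attempt and no reset: what is moved stays moved. The work goes in short steps, Python scripts to look and compute and a tool call to move; the robot and the scene stay as the last step left them, time stands still between calls to the robot, and variables do not carry over. Pictures are saved under pics/ and viewed, at most 10 in all, crops included, and the job is handed in when it is done.

Besides the shell and the picture viewer there is one more tool, called after "Call:" as name([rows], argument=value, ...), one row to a line, values as JSON. drive_tool: Moves the arm, as the interface text tells. Shifts and turns lie within -1 to 1; 1 stands for 30 cm of shift or pi rad of turn. Its arguments: {"type":"object","properties":{"series":{"type":"array"},"jaw":{"type":"number"},"newtons":{"type":"number"}},"required":["series"]}

```bash
ls; mkdir -p pics; cat > h.py <<'E'
import numpy as np, cv2
from rig import sensors, eyes, job, arm
def save(n,f):
    p,d=eyes.grab_frame(n); np.savez('pics/%s.npz'%f,p=p,d=d); cv2.imwrite('pics/%s.png'%f,p[:,:,::-1]); return p,d
def cam(n):
    c=eyes.camera_params(n); return np.array(c['K'],float),np.array(c['D'],float),np.array(c['eye'],float),np.array(c['rotation'],float)
def ray(n,uv):
    K,D,e,R=cam(n); u=cv2.undistortPoints(np.array([[uv]],float),K,D)[0,0]; return e,R@np.array([u[0],u[1],1.])
def onz(n,uv,z):
    e,d=ray(n,uv); return e+d*(z-e[2])/d[2]
def two(a,ua,b,ub):
    e1,d1=ray(a,ua); e2,d2=ray(b,ub); d1/=np.linalg.norm(d1); d2/=np.linalg.norm(d2)
    s=np.linalg.lstsq(np.c_[d1,-d2],e2-e1,rcond=None)[0]; p,q=e1+d1*s[0],e2+d2*s[1]; return (p+q)/2,np.linalg.norm(p-q)
def pts(n,d):
    K,D,e,R=cam(n); v,u=np.mgrid[:384,:512]; x=cv2.undistortPoints(np.c_[u.ravel(),v.ravel()].astype(float)[:,None],K,D)[:,0]
    P=np.c_[x,np.ones(len(x))]*d.ravel()[:,None]; return (P@R.T+e).reshape(384,512,3)
E
python3 - <<'E'
from h import *
np.set_printoptions(precision=4,suppress=True)
a=save('side','s0')[0];b=save('top','t0')[0]
for n in('side','top'):print(n,cam(n))
print(sensors.get_obs(),arm.tip_reach)
E
```

```text
pics
side (array([[437.545 ,   0.    , 259.1227],
       [  0.    , 437.545 , 194.8269],
       [  0.    ,   0.    ,   1.    ]]), array([0.038, 0.   , 0.   , 0.   , 0.   ]), array([0.322 , 1.2349, 0.8677]), array([-0.0822,  0.8739, -0.4769,  0.0449]))
top (array([[495.0884,   0.    , 261.9796],
       [  0.    , 495.0884, 189.8134],
       [  0.    ,   0.    ,   1.    ]]), array([-0.1632,  0.    ,  0.    ,  0.    ,  0.    ]), array([ 0.2209, -0.0028,  1.6691]), array([ 0.7039, -0.7035,  0.0637, -0.0745]))
{'clock': 0.1, 'joint_pos': array([ 1.2593,  0.0918,  1.2318,  0.    ,  1.8198, -0.0567]), 'joint_velocities': array([-0.0017, -0.002 , -0.0014, -0.001 ,  0.0022, -0.0012]), 'joint_efforts': array([  0.002 , -46.0215, -41.9221,  -0.0001,   0.0106,  -0.0001]), 'ee_pos': array([0.1511, 0.5804, 0.2031]), 'ee_rot': array([ 0.1271,  0.9919, -0.0009, -0.0002]), 'ft_force': array([ 0.5785, -0.1492, -0.1229]), 'wrist_torque': array([ 0.0472, -0.0353, -0.0037]), 'gripper_force': 0.0, 'opening': 0.08555517556173575} 0.008
```

Rotation is a quaternion; fix the helper and look.

```bash
sed -i "s/np.array(c\['rotation'\],float)$/Rotation.from_quat(c['rotation']).as_matrix()/; 1a from scipy.spatial.transform import Rotation" h.py; python3 - <<'E'
from h import *
print(cam('top')[3][:,2],cam('side')[3][:,2])
E
```

```text
[ 0.19449927  0.01523806 -0.9807843 ] [ 0.15694675 -0.82622584 -0.54103473]
```

View pics/s0.png

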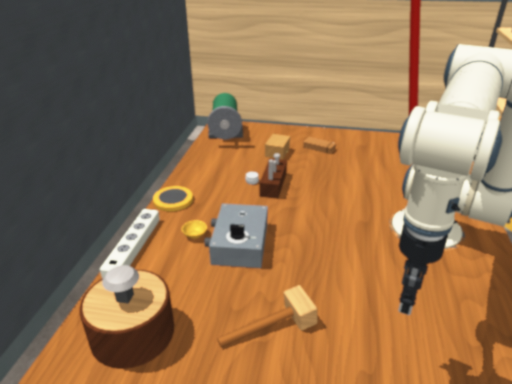

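View pics/t0.png

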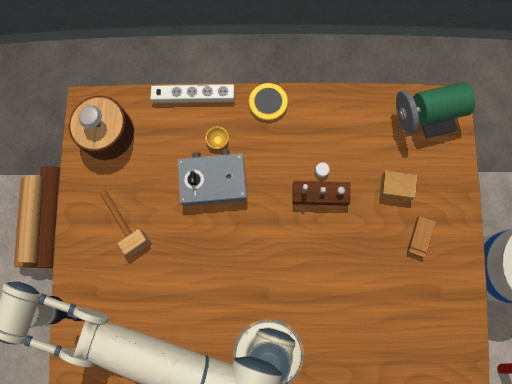

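The side view shows the box around (240,235) with its switch at (237,232), and the block at (273,178). The top view shows the switch at (194,179), the hole at (229,176), and punches at about (305,188), (323,190) and (341,190). I'll enlarge these areas and use depth.

```bash
python3 - <<'E'
from h import *
np.set_printoptions(precision=4,suppress=True)
t=np.load('pics/t0.npz');s=np.load('pics/s0.npz')
def crop(p,x,y,w,h,k=5): return cv2.resize(p[y:y+h,x:x+w,::-1],None,fx=k,fy=k,interpolation=cv2.INTER_CUBIC)
im=np.zeros((600,800,3),np.uint8)
im[:300,:400]=crop(t['p'],172,148,80,60); im[:300,400:]=crop(t['p'],282,155,80,60)
im[300:,:400]=crop(s['p'],200,196,80,60); im[300:,400:]=crop(s['p'],235,143,80,60)
cv2.imwrite('pics/c0.png',im)
for n,f,(y0,y1,x0,x1) in(('top',t,(165,215,285,360)),('side',s,(140,205,250,300))):
    P=pts(n,f['d'])[y0:y1,x0:x1]; z=P[...,2]
    for lo,hi in((.055,.065),(.09,.105),(.12,.14)):
        m=((z>lo)&(z<hi)).astype(np.uint8); k,l,st,c=cv2.connectedComponentsWithStats(m)
        for i in range(1,k):
            if st[i,4]>3: print(n,lo,st[i,4],c[i]+[x0,y0],np.median(P[l==i],0))
P=pts('top',t['d']); 
m=((abs(P[...,2]-.07)<.006)&(abs(P[...,1]-.2)<.25)&(P[...,0]>.5)).astype(np.uint8)
k,l,st,c=cv2.connectedComponentsWithStats(m)
for i in range(1,k):
    if st[i,4]>200:
        q=P[l==i]; print('box',st[i],c[i],np.median(q[:,2]),cv2.minAreaRect(q[:,:2].astype(np.float32)))
m=((abs(P[...,2]-.06)<.006)&(P[...,0]>.5)&(abs(P[...,1]+.15)<.15)).astype(np.uint8)
k,l,st,c=cv2.connectedComponentsWithStats(m)
for i in range(1,k):
    if st[i,4]>200:
        q=P[l==i]; print('block',st[i],c[i],np.median(q[:,2]),cv2.minAreaRect(q[:,:2].astype(np.float32)))
E
```

```text
top 0.055 891 [321.2009 191.459 ] [ 0.5322 -0.1745  0.0594]
top 0.09 44 [340.8182 189.4545] [ 0.534  -0.2347  0.0959]
top 0.09 24 [322.0833 188.9583] [ 0.535  -0.1726  0.099 ]
top 0.12 22 [304.5909 186.3182] [ 0.5368 -0.1148  0.1323]
side 0.055 123 [276.5854 142.6423] [ 0.5584 -0.4101  0.0587]
side 0.055 361 [273.8476 173.446 ] [ 0.5248 -0.1478  0.059 ]
side 0.09 22 [276.7727 154.8182] [ 0.533  -0.2319  0.0958]
side 0.09 12 [275.  161.5] [ 0.5299 -0.1762  0.0979]
side 0.09 13 [270.2308 169.9231] [ 0.5378 -0.1119  0.0968]
side 0.12 25 [271.12 161.4 ] [ 0.5345 -0.1129  0.1321]
box [ 178  153   68   49 2398] [212.0088 177.4516] 0.0692627901164723 ((0.5807440280914307, 0.19162914156913757), (0.15340346097946167, 0.21837402880191803), 4.920738220214844)
block [293 180  58  22 959] [320.8916 191.2711] 0.05917131354452643 ((0.5358707308769226, -0.17562830448150635), (0.1908559799194336, 0.07168805599212646), 88.61131286621094)
```

View pics/c0.png

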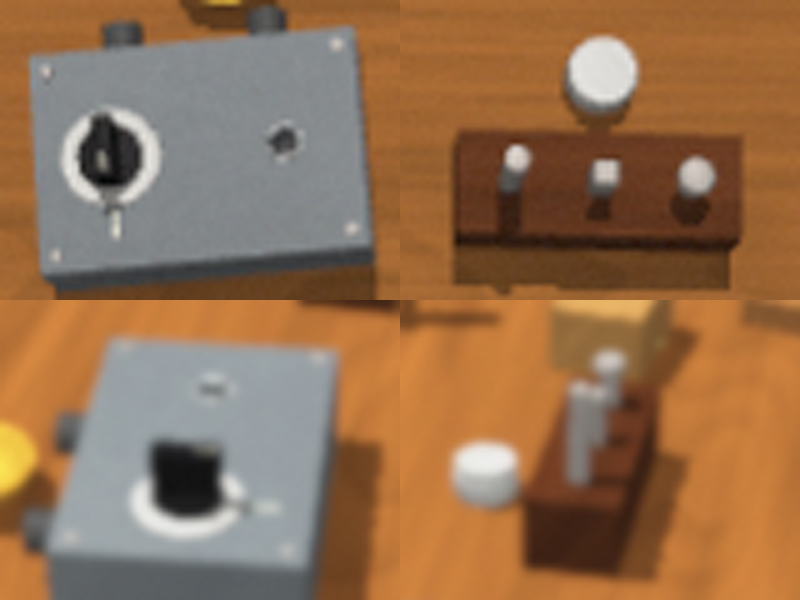

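The crops show the tall punch is the leftmost in the top view (block's +y end). The switch is at about (110,157) in its crop, the hole at about (282,140), and the four corner screws are visible in both views. Next I'll triangulate them.

```bash
python3 - <<'E'
from h import *
np.set_printoptions(precision=4,suppress=True)
f=lambda x,y,x0,y0:((x+.5)/5-.5+x0,(y+.5)/5-.5+y0)
T=[f(*q,172,148) for q in((46,72),(336,44),(55,255),(351,228),(282,140),(110,157))]
S=[f(x,y-300,200,196) for x,y in((69,540),(123,346),(288,548),(318,357),(211,387),(184,500))]
tt=[];
for a,b in zip(T,S):
    p,g=two('top',a,'side',b); q=onz('top',a,.07); r=onz('side',b,.07); print(p,g,q[:2],r[:2]); tt.append((q+r)/2)
tt=np.array(tt); c=tt[:4].mean(0); d=(tt[0]+tt[2]-tt[1]-tt[3])[:2]; d/=np.linalg.norm(d); e=(tt[0]+tt[1]-tt[2]-tt[3])[:2];e/=np.linalg.norm(e)
print('centre',c,'ydir',d,np.arctan2(-d[0],d[1]),np.arctan2(e[1],e[0]))
print('switch',c[:2]+.058*d,'hole',c[:2]-.058*d, tt[4:])
a=f(517-400,158,282,155); b=f(580-400,388-300,235,143)
print('punch top',two('top',a,'side',b),onz('top',a,.135),onz('side',b,.135))
o=sensors.get_obs(); print(Rotation.from_quat(o['ee_rot']).as_matrix())
E
```

```text
[0.634  0.2948 0.0695] 0.0006342438122889235 [0.6335 0.2946] [0.6341 0.2953]
[0.6523 0.0997 0.0719] 0.0014604180381171583 [0.6521 0.0997] [0.6539 0.0968]
[0.5082 0.2836 0.0738] 0.0002556316846091149 [0.5087 0.2842] [0.5092 0.2791]
[0.5264 0.0883 0.0718] 3.688588310458821e-05 [0.5268 0.0884] [0.5269 0.0856]
[0.5862 0.1347 0.0723] 0.0009130157419131312 [0.5863 0.1349] [0.5875 0.1314]
[0.5759 0.2494 0.0717] 0.0025409839188928803 [0.575  0.2495] [0.5778 0.247 ]
centre [0.5807 0.1905 0.07  ] ydir [-0.0942  0.9955] 0.09438129680561909 0.09760183777542315
switch [0.5752 0.2482] hole [0.5861 0.1327] [[0.5869 0.1331 0.07  ]
 [0.5764 0.2482 0.07  ]]
punch top (array([ 0.537 , -0.1152,  0.134 ]), np.float64(0.0002826944160732889)) [ 0.5367 -0.1151  0.135 ] [ 0.5369 -0.1134  0.135 ]
[[-0.9677  0.252  -0.0005]
 [ 0.252   0.9677 -0.0017]
 [ 0.0001 -0.0018 -1.    ]]
```

```bash
cat >> h.py <<'E'
def row(pos,psi):
    """row to reach TCP pos with the tool down and its y at angle psi (ccw) from world +y"""
    o=sensors.get_obs(); R=Rotation.from_quat(o['ee_rot']).as_matrix()
    y=np.array([-np.sin(psi),np.cos(psi),0]); z=np.array([0,0,-1.]); T=np.c_[np.cross(y,z),y,z]
    rv=Rotation.from_matrix(R.T@T).as_rotvec()/np.pi
    print('t',round(o['clock'],2),'pos',np.round(o['ee_pos'],4),'op',round(o['opening'],4),'q1,q6',np.round(o['joint_pos'][[0,5]],2),'F',np.round(o['ft_force'],1))
    print('row',np.round(np.r_[R.T@(np.array(pos)-o['ee_pos'])/.3,rv],4).tolist())
E
python3 -c "
from h import *
row((.36,.41,.2),-.08); row((.576,.248,.2),.096)"
```

```text
t 0.1 pos [0.1511 0.5804 0.2031] op 0.0856 q1,q6 [ 1.26 -0.06] F [ 0.6 -0.1 -0.1]
row [-0.8169, -0.374, 0.0111, -0.0006, -0.0001, -0.0556]
t 0.1 pos [0.1511 0.5804 0.2031] op 0.0856 q1,q6 [ 1.26 -0.06] F [ 0.6 -0.1 -0.1]
row [-1.6497, -0.7151, 0.0116, -0.0005, -0.0001, -0.1117]
```

Call:
drive_tool([
  [[-0.817, -0.374, 0.01, 0, 0, -0.0556], [-0.817, -0.374, 0.01, 0, 0, -0.0556], [-0.817, -0.374, 0.01, 0, 0, -0.0556], [-0.817, -0.374, 0.01, 0, 0, -0.0556], [-0.817, -0.374, 0.01, 0, 0, -0.0556], [-0.817, -0.374, 0.01, 0, 0, -0.0556], [-0.817, -0.374, 0.01, 0, 0, -0.0556], [-0.817, -0.374, 0.01, 0, 0, -0.0556], [-0.817, -0.374, 0.01, 0, 0, -0.0556]],
], jaw=0.3)

```text
clock: 0.85
ee_pos: [0.3608, 0.4094, 0.2006]
ee_rot: [0.041, 0.999, -0.0, -0.0]
ft_force: [1.1, 0.6, -0.3]
opening: 0.0593
gripper_force: 0.0
```

```bash
python3 -c "
from h import *
row((.576,.248,.16),.096)"
```

```text
t 0.85 pos [0.3608 0.4094 0.2006] op 0.0593 q1,q6 [ 0.79 -0.7 ] F [ 1.1  0.6 -0.3]
row [-0.7595, -0.4767, 0.1349, -0.0002, -0.0003, -0.0569]
```

Call:
drive_tool([
  [[-0.76, -0.477, 0.135, 0, 0, -0.057], [-0.76, -0.477, 0.135, 0, 0, -0.057], [-0.76, -0.477, 0.135, 0, 0, -0.057], [-0.76, -0.477, 0.135, 0, 0, -0.057], [-0.76, -0.477, 0.135, 0, 0, -0.057], [-0.76, -0.477, 0.135, 0, 0, -0.057], [-0.76, -0.477, 0.135, 0, 0, -0.057], [-0.76, -0.477, 0.135, 0, 0, -0.057], [-0.76, -0.477, 0.135, 0, 0, -0.057], [-0.76, -0.477, 0.135, 0, 0, -0.057]],
])

```text
clock: 1.68
ee_pos: [0.5751, 0.2509, 0.1605]
ee_rot: [-0.05, 0.999, 0.0, -0.0]
ft_force: [-0.0, -0.4, 0.4]
opening: 0.0598
gripper_force: 0.0
```

```bash
python3 - <<'E'
from h import *
row((.576,.248,.095),.096)
a=save('side','s1')[0];b=save('top','t1')[0]
im=np.zeros((400,800,3),np.uint8)
im[:,:400]=cv2.resize(b[140:220,160:240,::-1],(400,400),interpolation=cv2.INTER_CUBIC)
im[:,400:]=cv2.resize(a[170:270,190:290,::-1],(400,400),interpolation=cv2.INTER_CUBIC)
cv2.imwrite('pics/c1.png',im)
E
```

```text
t 1.68 pos [0.5751 0.2509 0.1605] op 0.0598 q1,q6 [ 0.36 -1.31] F [-0.  -0.4  0.4]
row [-0.0023, -0.0101, 0.2182, 0.0002, -0.0003, 0.0014]
```

View pics/c1.png

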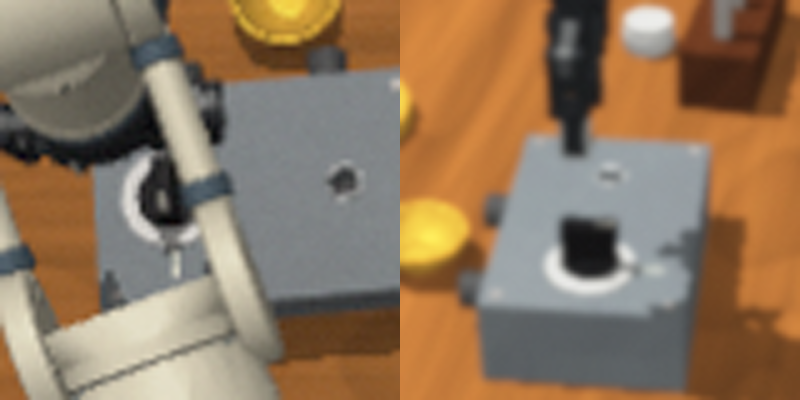

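The left panel shows the gripper over the switch with bar and hole clear; the right panel shows the fingers coming down over the bar, and nothing is out of line. Going down.

Call:
drive_tool([
  [[0, -0.002, 0.1, 0, 0, 0], [0, -0.002, 0.19, 0, 0, 0], [0, -0.002, 0.218, 0, 0, 0], [0, -0.002, 0.218, 0, 0, 0], [0, -0.002, 0.218, 0, 0, 0]],
])

```text
clock: 2.2
ee_pos: [0.5755, 0.2495, 0.096]
ee_rot: [-0.05, 0.999, 0.0, -0.0]
ft_force: [0.8, -0.2, 0.9]
opening: 0.0595
gripper_force: 0.0
```

```bash
python3 - <<'E'
from h import *
row((.576,.248,.095),.096)
E
```

```text
t 2.2 pos [0.5755 0.2495 0.096 ] op 0.0595 q1,q6 [ 0.35 -1.32] F [ 0.8 -0.2  0.9]
row [-0.0012, -0.0053, 0.0032, 0.0, -0.0, 0.0013]
```

Call:
drive_tool([
  [[0, -0.004, 0, 0, 0, 0], [0, -0.004, 0, 0, 0, 0], [0, -0.004, 0, 0, 0, 0], [0, -0.004, 0, 0, 0, 0], [0, -0.004, 0, 0, 0, 0], [0, -0.004, 0, 0, 0, 0], [0, -0.004, 0, 0, 0, 0], [0, -0.004, 0, 0, 0, 0], [0, -0.004, 0, 0, 0, 0], [0, -0.004, 0, 0, 0, 0]],
], jaw=1, newtons=30)

```text
clock: 3.03
ee_pos: [0.5761, 0.2476, 0.0952]
ee_rot: [-0.049, 0.999, -0.0, -0.0]
ft_force: [-0.0, 0.5, 0.6]
opening: 0.0001
gripper_force: 0.0
```

```bash
python3 - <<'E'
from h import *
a=save('side','s2')[0];b=save('top','t2')[0]
im=np.zeros((400,800,3),np.uint8)
im[:,:400]=cv2.resize(b[140:220,160:240,::-1],(400,400),interpolation=cv2.INTER_CUBIC)
im[:,400:]=cv2.resize(a[170:270,190:290,::-1],(400,400),interpolation=cv2.INTER_CUBIC)
cv2.imwrite('pics/c2.png',im)
E
```

```text
(no output)
```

View pics/c2.png

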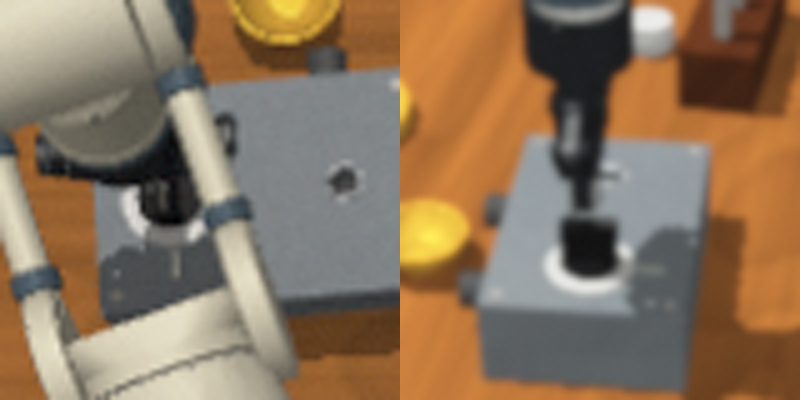

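The gripper shut on nothing: in the side panel the fingertips end near (582,205), above or behind the bar's top at (588,220). I'll compare this with where calibration says they should be.

```bash
python3 - <<'E'
from h import *
np.set_printoptions(precision=4,suppress=True)
def pr(n,X):
    K,D,e,R=cam(n); return cv2.projectPoints((R.T@(np.array(X)-e))[None],np.zeros(3),np.zeros(3),K,D)[0].ravel()
for X in((.576,.2476,.087),(.576,.2476,.095),(.576,.248,.111),(.576,.248,.081)):
    print(X,pr('side',X),(pr('side',X)-[190,170])*4,(pr('top',X)-[160,140])*5)
s=np.load('pics/s2.npz');t=np.load('pics/t2.npz')
P=pts('side',s['d']);Q=pts('top',t['d'])
for r in range(208,236,2):print(r,P[r,233],P[r,236])
for r in range(176,192,2):print('t',r,Q[r,192],Q[r,195])
E
python3 -c "
from h import *
o=sensors.get_obs();print(o)"
```

```text
(0.576, 0.2476, 0.087) [236.7759 231.1895] [187.1037 244.758 ] [167.0191 187.8867]
(0.576, 0.2476, 0.095) [236.7002 228.9999] [186.8007 235.9995] [165.1851 185.2178]
(0.576, 0.248, 0.111) [236.5152 224.6576] [186.0609 218.6305] [160.8532 179.804 ]
(0.576, 0.248, 0.081) [236.8011 232.9047] [187.2044 251.6187] [167.7831 189.8732]
208 [0.5693 0.3053 0.2089] [0.5601 0.3092 0.2127]
210 [0.5703 0.3024 0.2003] [0.5609 0.3066 0.2043]
212 [0.5727 0.2941 0.1878] [0.5643 0.2944 0.1891]
214 [0.5771 0.2785 0.1697] [0.5688 0.2775 0.1701]
216 [0.5812 0.264  0.1522] [0.5734 0.2606 0.1509]
218 [0.5816 0.2632 0.1447] [0.5738 0.2596 0.1432]
220 [0.5822 0.2619 0.1367] [0.5746 0.2574 0.1345]
222 [0.5839 0.2566 0.1256] [0.573  0.2643 0.1327]
224 [0.5864 0.2482 0.1121] [0.5782 0.245  0.1109]
226 [0.5844 0.2565 0.1113] [0.5769 0.2509 0.1082]
228 [0.5842 0.2581 0.1053] [0.5774 0.2497 0.1   ]
230 [0.5848 0.2566 0.0968] [0.5772 0.2516 0.0942]
232 [0.5848 0.2576 0.0903] [0.577  0.2532 0.0881]
234 [0.5857 0.2552 0.081 ] [0.5765 0.2559 0.0829]
t 176 [0.5672 0.2424 0.1491] [0.5792 0.241  0.0963]
t 178 [0.5687 0.24
[... 390 characters left out ...]
99499e-01,  1.69017291e-01,  1.33857053e+00,  2.12072753e-05,
        1.63400956e+00, -1.31803219e+00]), 'joint_velocities': array([-8.72922508e-04, -1.81151332e-05, -1.95727504e-03,  1.37006947e-03,
       -1.54565879e-03,  2.72789242e-04]), 'joint_efforts': array([-4.01248471e-03, -4.91449392e+01, -4.16841245e+01, -5.76174480e-04,
        1.55005007e-03,  1.71752907e-05]), 'ee_pos': array([0.57613537, 0.2476413 , 0.09526261]), 'ee_rot': array([-4.94481786e-02,  9.98776691e-01,  9.40017874e-06, -5.40346211e-06]), 'ft_force': array([ 0.44257259, -0.38596553, -0.3157327 ]), 'wrist_torque': array([-0.05134783, -0.02126752,  0.02464596]), 'gripper_force': 0.0, 'opening': 0.00011963880490738722}
```

```bash
python3 - <<'E'
from h import *
np.set_printoptions(precision=4,suppress=True)
def pr(n,X):
    K,D,e,R=cam(n); return cv2.projectPoints((R.T@(np.array(X)-e))[None],np.zeros(3),np.zeros(3),K,D)[0].ravel()
for z in(.19,.204,.23): print(z,pr('side',(.151,.5804,z)))
s=np.load('pics/s0.npz')
P=pts('side',s['d'])
for r in range(290,320,2):print(r,P[r,400],P[r,405],P[r,410])
im=np.zeros((400,800,3),np.uint8)
im[:,:400]=cv2.resize(s['p'][250:330,370:450,::-1],(400,400),interpolation=cv2.INTER_CUBIC)
s2=np.load('pics/s2.npz')
im[:,400:]=cv2.resize(s2['p'][200:250,210:260,::-1],(400,400),interpolation=cv2.INTER_CUBIC)
im=cv2.convertScaleAbs(im,alpha=2.2,beta=20)
cv2.imwrite('pics/c3.png',im)
E
```

```text
0.19 [404.3258 314.5454]
0.204 [405.5621 309.6245]
0.23 [407.9189 300.2625]
290 [ 0.1062  0.3075 -0.002 ] [0.1776 0.6486 0.3195] [0.1696 0.6485 0.3209]
292 [ 0.1068  0.3149 -0.0023] [0.1766 0.6476 0.3139] [0.1689 0.6489 0.3167]
294 [0.1792 0.6278 0.2888] [0.1717 0.6314 0.2938] [0.1685 0.6506 0.3136]
296 [0.1836 0.6499 0.3051] [0.1727 0.6385 0.2958] [0.1637 0.6354 0.2945]
298 [0.1823 0.6476 0.2982] [0.1743 0.6482 0.3004] [0.1655 0.6452 0.2991]
300 [0.182  0.6494 0.2953] [0.1738 0.6493 0.2968] [0.1663 0.6512 0.3002]
302 [0.1809 0.6482 0.2893] [0.1733 0.6504 0.2931] [0.1657 0.6521 0.2965]
304 [0.1745 0.6251 0.2615] [0.1681 0.6331 0.2712] [0.1652 0.6534 0.293 ]
306 [0.1739 0.6258 0.2572] [0.1678 0.6354 0.2686] [0.16   0.6371 0.272 ]
308 [0.1732 0.6266 0.2529] [0.1668 0.6346 0.2628] [0.1571 0.6298 0.2598]
310 [0.172  0.6248 0.2461] [0.1657 0.6336 0.2569] [0.1562 0.6297 0.2547]
312 [ 0.1126  0.3881 -0.0023] [0.1651 0.6346 0.2528] [0.1555 0.6302 0.2501]
314 [ 0.1132  0.3952 -0.0021] [0.1013 0.3951 0.0004] [0.1549 0.6312 0.246 ]
316 [ 0.1137  0.4017 -0.0024] [ 0.1014  0.3999 -0.0017] [ 0.0891  0.3982 -0.0009]
318 [ 0.1141  0.408  -0.0029] [ 0.1015  0.4049 -0.0036] [0.0903 0.4067 0.0009]
```

View pics/c3.png

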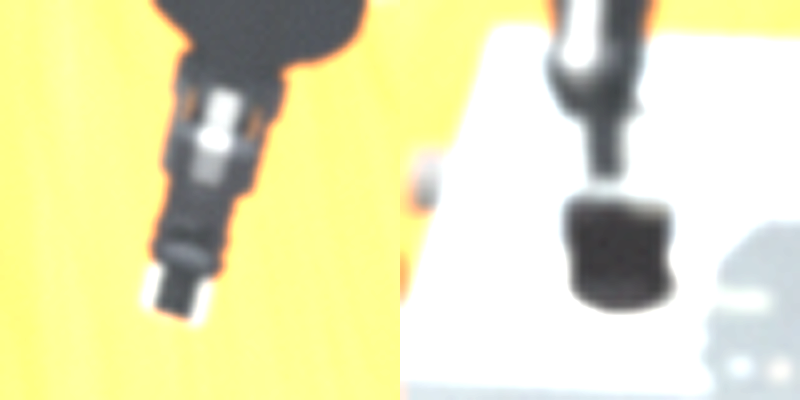

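The fingers ended about 8 mm above the bar, so the real fingertips sit about 34 mm higher than the reported TCP implies. The start picture gives the same offset (front tip z≈0.242 with TCP z=0.203), while xy agrees. I'll open, go about 29 mm lower and watch the force.

Call:
drive_tool([
  [[0, 0, 0, 0, 0, 0], [0, 0, 0, 0, 0, 0], [0, 0, 0, 0, 0, 0], [0, 0, 0, 0, 0, 0], [0, 0, 0, 0, 0, 0], [0, 0, 0.03, 0, 0, 0], [0, 0, 0.06, 0, 0, 0], [0, 0, 0.08, 0, 0, 0], [0, 0, 0.097, 0, 0, 0], [0, 0, 0.097, 0, 0, 0]],
], jaw=0.4)

```text
clock: 3.97
ee_pos: [0.5751, 0.2472, 0.0637]
ee_rot: [-0.049, 0.999, -0.001, -0.002]
ft_force: [-0.4, -0.3, 0.4]
opening: 0.0513
gripper_force: 0.0
```

Call:
drive_tool([
  [[0, 0, 0, 0, 0, 0], [0, 0, 0, 0, 0, 0], [0, 0, 0, 0, 0, 0], [0, 0, 0, 0, 0, 0], [0, 0, 0, 0, 0, 0], [0, 0, 0, 0, 0, 0], [0, 0, 0, 0, 0, 0]],
], jaw=1, newtons=30)

```text
clock: 4.55
ee_pos: [0.5765, 0.2471, 0.067]
ee_rot: [-0.049, 0.999, -0.0, 0.001]
ft_force: [0.1, -4.2, 4.2]
opening: 0.0131
gripper_force: 32.4
```

Gripped (13 mm opening, 32 N). Now the clockwise twist.

Call:
drive_tool([
  [[0, 0, 0, 0, 0, 0.04], [0, 0, 0, 0, 0, 0.08], [0, 0, 0, 0, 0, 0.12], [0, 0, 0, 0, 0, 0.16], [0, 0, 0, 0, 0, 0.2], [0, 0, 0, 0, 0, 0.24], [0, 0, 0, 0, 0, 0.27], [0, 0, 0, 0, 0, 0.3], [0, 0, 0, 0, 0, 0.315], [0, 0, 0, 0, 0, 0.325], [0, 0, 0, 0, 0, 0.325], [0, 0, 0, 0, 0, 0.325]],
])

```text
clock: 5.55
ee_pos: [0.5756, 0.2448, 0.0669]
ee_rot: [0.445, 0.895, -0.002, 0.0]
ft_force: [-5.6, -12.2, 7.3]
opening: 0.0133
gripper_force: 32.7
```

```bash
python3 - <<'E'
from h import *
o=sensors.get_obs(); R=Rotation.from_quat(o['ee_rot']).as_matrix(); print(o['wrist_torque'],o['ft_force'],o['opening'],o['ee_pos'],'psi',np.arctan2(-R[0,1],R[1,1]),o['joint_efforts'][5])
E
```

```text
[-2.00019713  0.8792511   0.115994  ] [ -5.60086358 -12.2151746    7.2615377 ] 0.013251808401295936 [0.57564293 0.24479386 0.06691668] psi -0.9234344358481623 0.20889179315418005
```

Call:
drive_tool([
  [[0, 0, 0, 0, 0, 0.01], [0, 0, 0, 0, 0, 0.018], [0, 0, 0, 0, 0, 0.025], [0, 0, 0, 0, 0, 0.025], [0, 0, 0, 0, 0, 0.025], [0, 0, 0, 0, 0, 0.025]],
])

```text
clock: 6.05
ee_pos: [0.5757, 0.2445, 0.0669]
ee_rot: [0.48, 0.877, -0.003, 0.001]
ft_force: [-4.4, -13.1, 8.0]
opening: 0.013
gripper_force: 41.0
```

```bash
cat > w.py <<'E'
from h import *
o=sensors.get_obs(); R=Rotation.from_quat(o['ee_rot']).as_matrix(); print(o['wrist_torque'],o['ft_force'],o['opening'],o['ee_pos'],'psi',np.arctan2(-R[0,1],R[1,1]))
E
python3 w.py
```

```text
[-2.18063305  0.74316954  0.68441473] [ -4.37500629 -13.10855789   8.03687241] 0.013013199026154667 [0.57571281 0.24451528 0.06694293] psi -1.0009177664858095
```

The stop is reached: wrist torque jumped from 0.12 to 0.68 N m. Now open fully and lift.

Call:
drive_tool([
  [[0, 0, 0, 0, 0, 0], [0, 0, 0, 0, 0, 0], [0, 0, 0, 0, 0, 0], [0, 0, 0, 0, 0, 0], [0, 0, 0, 0, 0, 0], [0, 0, 0, 0, 0, 0], [0, 0, 0, 0, 0, 0], [0, 0, -0.1, 0, 0, 0], [0, 0, -0.23, 0, 0, 0], [0, 0, -0.36, 0, 0, 0], [0, 0, -0.45, 0, 0, 0], [0, 0, -0.45, 0, 0, 0]],
], jaw=0)

```text
clock: 7.05
ee_pos: [0.5783, 0.2486, 0.2103]
ee_rot: [0.48, 0.877, 0.005, 0.004]
ft_force: [-0.1, 0.5, 0.5]
opening: 0.0854
gripper_force: 0.0
```

```bash
python3 - <<'E'
from h import *
a=save('side','s4')[0]; b=save('top','t4')[0]
im=np.zeros((400,800,3),np.uint8)
im[:,:400]=cv2.resize(b[140:220,160:240,::-1],(400,400),interpolation=cv2.INTER_CUBIC)
im[:,400:]=cv2.resize(a[170:270,190:290,::-1],(400,400),interpolation=cv2.INTER_CUBIC)
cv2.imwrite('pics/c4.png',im)
row((.576,.1,.2),-.5)
row((.537,-.114,.2),-.4)
E
```

```text
t 7.15 pos [0.5768 0.2481 0.2031] op 0.0853 q1,q6 [ 0.35 -0.22] F [ 0.5  0.  -1.1]
row [-0.4139, -0.2689, 0.0097, 0.0011, 0.0005, -0.1593]
t 7.15 pos [0.5768 0.2481 0.2031] op 0.0853 q1,q6 [ 0.35 -0.22] F [ 0.5  0.  -1.1]
row [-0.9441, -0.7635, 0.0082, 0.0011, 0.0006, -0.1911]
```

View pics/c4.png

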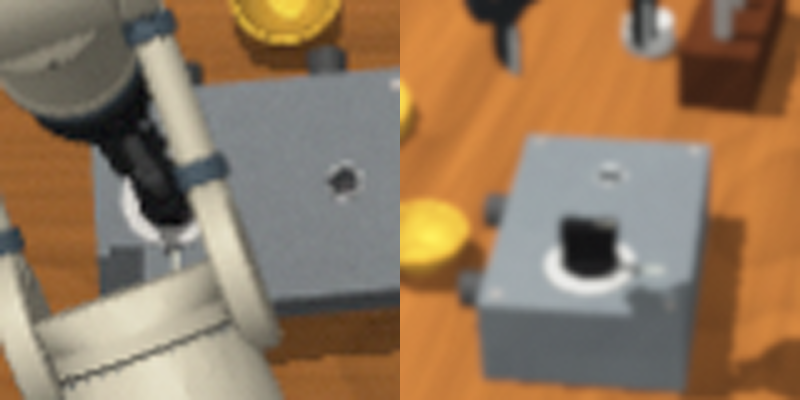

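The switch is fully back at rest: the bar in both panels looks as it did at the start. Next, the punch, closing along world x so the fingers clear its neighbours.

```bash
python3 - <<'E'
from h import *
row((.56,.07,.17),-1.3)
row((.5365,-.115,.14),-1.5708)
E
```

```text
t 7.15 pos [0.5768 0.2481 0.2031] op 0.0853 q1,q6 [ 0.35 -0.22] F [ 0.5  0.  -1.1]
row [-0.4692, -0.3681, 0.1094, 0.0012, 0.0, 0.0954]
t 7.15 pos [0.5768 0.2481 0.2031] op 0.0853 q1,q6 [ 0.35 -0.22] F [ 0.5  0.  -1.1]
row [-0.9459, -0.7674, 0.2082, 0.0012, -0.0001, 0.1816]
```

Call:
drive_tool([
  [[-0.469, -0.368, 0.109, 0, 0, 0.095], [-0.469, -0.368, 0.109, 0, 0, 0.095], [-0.469, -0.368, 0.109, 0, 0, 0.095], [-0.469, -0.368, 0.109, 0, 0, 0.095], [-0.946, -0.767, 0.208, 0, 0, 0.18], [-0.946, -0.767, 0.208, 0, 0, 0.18], [-0.946, -0.767, 0.208, 0, 0, 0.18], [-0.946, -0.767, 0.208, 0, 0, 0.18], [-0.946, -0.767, 0.208, 0, 0, 0.18], [-0.946, -0.767, 0.208, 0, 0, 0.18], [-0.946, -0.767, 0.208, 0, 0, 0.18], [-0.946, -0.767, 0.208, 0, 0, 0.18], [-0.946, -0.767, 0.208, 0, 0, 0.18], [-0.946, -0.767, 0.208, 0, 0, 0.18]],
], jaw=0.4)

```text
clock: 8.32
ee_pos: [0.5359, -0.114, 0.1386]
ee_rot: [0.705, 0.71, 0.0, -0.0]
ft_force: [-0.7, 0.0, -0.4]
opening: 0.0516
gripper_force: 0.0
```

```bash
python3 - <<'E'
from h import *
a=save('side','s5')[0]
cv2.imwrite('pics/c5.png',cv2.resize(a[90:210,220:340,::-1],(600,600),interpolation=cv2.INTER_CUBIC))
row((.5365,-.115,.055),-1.5708)
E
```

```text
t 8.37 pos [ 0.5359 -0.1141  0.1388] op 0.051 q1,q6 [-0.27 -0.28] F [0.1 1.  0.1]
row [-0.003, 0.0018, 0.2793, 0.0, -0.0001, 0.0022]
```

View pics/c5.png

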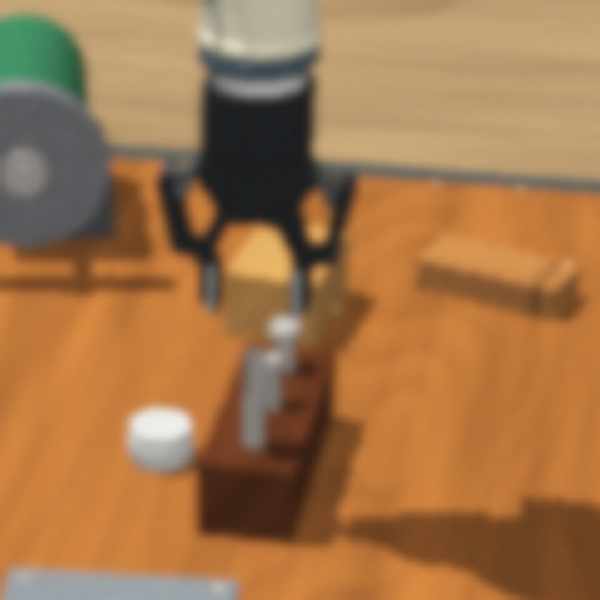

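The fingers straddle the punch (centred near (253,300) over its top at (258,355)), with tips around z≈0.177. Descend and grasp.

Call:
drive_tool([
  [[-0.003, 0, 0.1, 0, 0, 0], [-0.003, 0, 0.2, 0, 0, 0], [-0.003, 0, 0.26, 0, 0, 0], [-0.003, 0, 0.285, 0, 0, 0], [-0.003, 0, 0.285, 0, 0, 0], [-0.003, 0, 0.285, 0, 0, 0]],
])

```text
clock: 8.87
ee_pos: [0.5361, -0.1159, 0.0541]
ee_rot: [0.705, 0.709, 0.0, 0.0]
ft_force: [0.3, 0.4, 0.2]
opening: 0.0514
gripper_force: 0.0
```

Call:
drive_tool([
  [[0, 0, 0, 0, 0, 0], [0, 0, 0, 0, 0, 0], [0, 0, 0, 0, 0, 0], [0, 0, 0, 0, 0, 0], [0, 0, 0, 0, 0, 0], [0, 0, 0, 0, 0, 0], [0, 0, 0, 0, 0, 0], [0, 0, 0, 0, 0, 0]],
], jaw=1, newtons=80)

```text
clock: 9.53
ee_pos: [0.5367, -0.1166, 0.0552]
ee_rot: [0.705, 0.709, 0.001, 0.001]
ft_force: [0.9, 0.9, 6.0]
opening: 0.014
gripper_force: 77.9
```

```bash
python3 w.py
```

```text
[ 0.13903588  0.02705459 -0.03003208] [0.88707466 0.94112281 6.00207698] 0.014035641965251207 [ 0.53665618 -0.11664204  0.05515186] psi -1.56613903859938
```

Call:
drive_tool([
  [[0, 0, -0.03, 0, 0, 0], [0, 0, -0.08, 0, 0, 0], [0, 0, -0.14, 0, 0, 0], [0, 0, -0.21, 0, 0, 0], [0, 0, -0.28, 0, 0, 0], [0, 0, -0.33, 0, 0, 0], [0, 0, -0.33, 0, 0, 0], [0, 0, -0.33, 0, 0, 0]],
])

```text
clock: 10.2
ee_pos: [0.5359, -0.1165, 0.1529]
ee_rot: [0.705, 0.709, 0.0, 0.001]
ft_force: [-1.0, -0.5, -1.6]
opening: 0.0145
gripper_force: 78.4
```

```bash
python3 w.py; python3 - <<'E'
from h import *
a=save('side','s6')[0]
cv2.imwrite('pics/c6.png',cv2.resize(a[90:210,220:340,::-1],(600,600),interpolation=cv2.INTER_CUBIC))
row((.586,.131,.153),-1.5708)
E
```

```text
[0.02727452 0.01762269 0.0036607 ] [-0.95315011 -0.47056059 -1.638387  ] 0.014539597562172824 [ 0.53593985 -0.11652943  0.15294081] psi -1.566154268124082
t 10.25 pos [ 0.5353 -0.1164  0.1514] op 0.0142 q1,q6 [-0.28 -0.28] F [-0.8 -1.  -1.5]
row [0.8238, 0.1727, -0.0052, -0.0003, -0.0001, 0.0015]
```

View pics/c6.png

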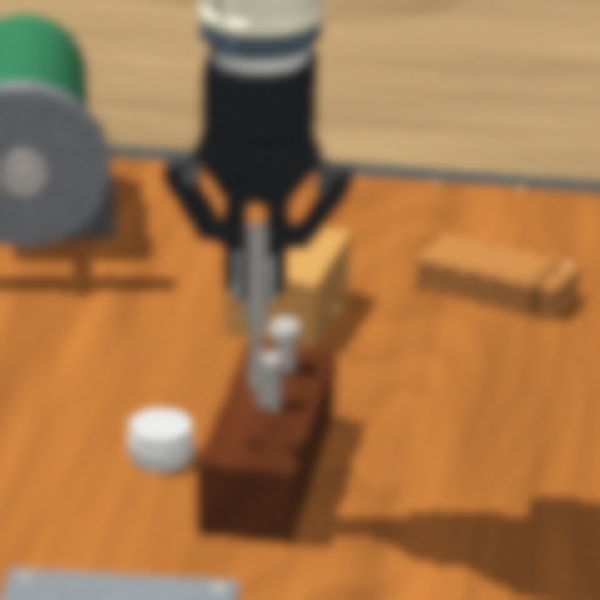

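The punch is held upright and clear of the block, and the other two punches haven't moved. Now to above the hole.

Call:
drive_tool([
  [[0.2, 0.042, 0, 0, 0, 0], [0.4, 0.084, 0, 0, 0, 0], [0.6, 0.126, 0, 0, 0, 0], [0.75, 0.155, 0, 0, 0, 0], [0.825, 0.172, 0, 0, 0, 0], [0.825, 0.172, 0, 0, 0, 0], [0.825, 0.172, 0.04, 0, 0, 0], [0.825, 0.172, 0.07, 0, 0, 0], [0.825, 0.172, 0.07, 0, 0, 0], [0.825, 0.172, 0.07, 0, 0, 0], [0.825, 0.172, 0.07, 0, 0, 0]],
])

```text
clock: 11.17
ee_pos: [0.5859, 0.1297, 0.131]
ee_rot: [0.706, 0.708, -0.0, -0.0]
ft_force: [0.0, 0.1, 0.3]
opening: 0.0139
gripper_force: 78.4
```

```bash
python3 w.py; python3 - <<'E'
from h import *
a=save('side','s7')[0];b=save('top','t7')[0]
im=np.zeros((400,800,3),np.uint8)
im[:,:400]=cv2.resize(b[150:200,205:255,::-1],(400,400),interpolation=cv2.INTER_CUBIC)
im[:,400:]=cv2.resize(a[180:230,215:265,::-1],(400,400),interpolation=cv2.INTER_CUBIC)
cv2.imwrite('pics/c7.png',im)
E
```

```text
[ 0.00327742 -0.00381802 -0.03118183] [0.04919309 0.05134041 0.29713254] 0.01389795836408939 [0.58586431 0.12970597 0.13096671] psi -1.568125558626138
```

View pics/c7.png

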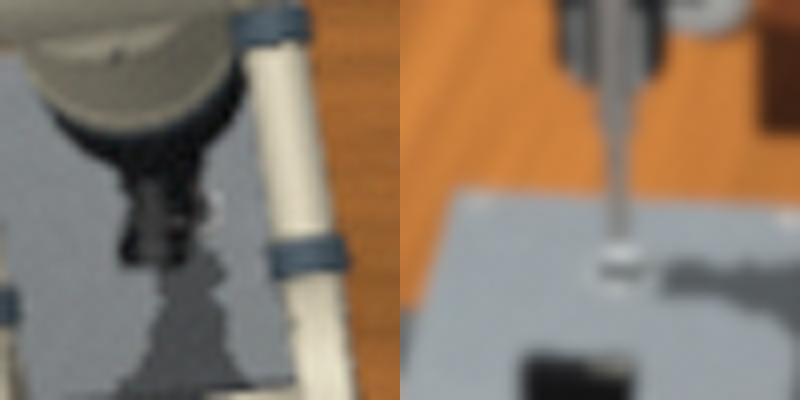

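Left panel: the arm hides the hole. Right panel: the thin end is at about (617,243), just above the hole at (620,268). I'll check that offset numerically.

```bash
python3 - <<'E'
from h import *
np.set_printoptions(precision=4,suppress=True)
f=lambda x,y:((x-400+.5)/8-.5+215,(y+.5)/8-.5+180)
print('hole',onz('side',f(620,268),.07))
for z in(.08,.084,.088): print(z,[onz('side',f(617,y),z) for y in(238,243)])
g=cv2.cvtColor(np.load('pics/s7.npz')['p'],cv2.COLOR_RGB2GRAY); print(g[200:220,234:252])
E
```

```text
hole [0.5866 0.1315 0.07  ]
0.08 [array([0.5889, 0.1255, 0.08  ]), array([0.5882, 0.1289, 0.08  ])]
0.084 [array([0.5876, 0.1311, 0.084 ]), array([0.5868, 0.1345, 0.084 ])]
0.088 [array([0.5862, 0.1367, 0.088 ]), array([0.5855, 0.1401, 0.088 ])]
[[145 145 145 146 146 141 133 126 127 135 142 144 144 143 141 141 139 138]
 [144 145 146 147 145 140 133 127 129 135 142 143 144 142 142 141 138 138]
 [146 147 147 147 144 140 134 130 130 136 142 144 144 142 142 140 139 138]
 [150 150 151 150 147 143 138 132 131 137 143 146 145 144 143 142 139 138]
 [156 156 157 155 153 150 144 135 132 139 148 150 150 150 149 147 146 144]
 [159 159 159 159 158 155 147 137 133 141 152 156 156 157 157 156 155 154]
 [160 161 160 160 159 156 149 138 133 141 153 158 160 159 160 160 160 160]
 [159 160 160 159 159 157 150 139 134 141 152 159 160 161 161 161 161 162]
 [159 160 159 160 160 157 150 139 135 142 155 160 161 161 161 161 162 163]
 [158 160 158 158 159 157 153 145 142 149 157 161 161 161 161 161 160 162]
 [159 159 160 160 160 161 163 165 166 168 167 163 161 159 160 158 159 160]
 [161 161 160 161 163 165 173 182 188 184 175 164 157 156 154 150 150 150]
 [161 161 161 163 165 164 162 167 172 170 161 153 149 147 138 130 126 126]
 [160 161 162 163 166 158 141 134 134 135 134 137 139 132 119 107 102 102]
 [160 161 162 165 168 160 143 134 132 129 130 141 143 129 107  95  92  92]
 [161 161 162 164 167 166 163 164 162 153 149 152 149 130 107  94  93  93]
 [161 160 162 161 163 165 168 172 172 164 161 157 148 131 115 108 107 108]
 [161 162 160 160 160 162 163 165 165 162 160 158 152 143 136 134 134 134]
 [162 161 162 160 160 161 160 161 161 161 160 159 158 155 153 151 152 152]
 [162 161 161 160 160 160 160 160 161 160 161 160 160 159 159 157 157 157]]
```

The tip lines up with the hole to within about 1–2 mm. Inserting slowly.

Call:
drive_tool([
  [[0, 0, 0.02, 0, 0, 0], [0, 0, 0.04, 0, 0, 0], [0, 0, 0.06, 0, 0, 0], [0, 0, 0.08, 0, 0, 0], [0, 0, 0.1, 0, 0, 0], [0, 0, 0.1, 0, 0, 0], [0, 0, 0.1, 0, 0, 0]],
])

```text
clock: 11.85
ee_pos: [0.5857, 0.1313, 0.1004]
ee_rot: [0.705, 0.709, -0.001, -0.0]
ft_force: [0.6, -0.5, -0.8]
opening: 0.0142
gripper_force: 78.4
```

```bash
python3 w.py
```

```text
[-0.02942071 -0.06054966  0.05646212] [ 0.56392343 -0.47695716 -0.78229235] 0.014183547464313702 [0.58565679 0.13130191 0.10041565] psi -1.5660421092408081
```

The punch is in the hole with no contact force. Next, press.

Call:
drive_tool([
  [[0, 0, 0.012, 0, 0, 0], [0, 0, 0.024, 0, 0, 0], [0, 0, 0.036, 0, 0, 0], [0, 0, 0.042, 0, 0, 0], [0, 0, 0.042, 0, 0, 0], [0, 0, 0.042, 0, 0, 0]],
])

```text
clock: 12.35
ee_pos: [0.5863, 0.1314, 0.0893]
ee_rot: [0.705, 0.709, 0.0, 0.0]
ft_force: [1.4, 1.1, 1.4]
opening: 0.014
gripper_force: 78.6
```

Call:
drive_tool([
  [[0, 0, 0.006, 0, 0, 0], [0, 0, 0.012, 0, 0, 0], [0, 0, 0.012, 0, 0, 0], [0, 0, 0.012, 0, 0, 0]],
])

```text
clock: 12.68
ee_pos: [0.5864, 0.1314, 0.0855]
ee_rot: [0.705, 0.709, 0.0, 0.0]
ft_force: [0.7, 0.6, 3.7]
opening: 0.014
gripper_force: 78.8
```

Call:
drive_tool([
  [[0, 0, 0.005, 0, 0, 0], [0, 0, 0.01, 0, 0, 0], [0, 0, 0.012, 0, 0, 0], [0, 0, 0.012, 0, 0, 0], [0, 0, 0.012, 0, 0, 0]],
])

```text
clock: 13.1
ee_pos: [0.5867, 0.1315, 0.0838]
ee_rot: [0.705, 0.709, 0.001, 0.001]
ft_force: [-1.5, -0.9, 11.9]
opening: 0.0145
gripper_force: 80.0
```

```bash
python3 w.py
```

```text
[-0.06437021  0.47679433  0.04120586] [-1.54865008 -0.85244687 11.89385047] 0.014512035190263662 [0.58665392 0.13146913 0.08381421] psi -1.5660375942004727
```

The button is on its stop: 12 N reading, well over the 6 N needed, at the predicted height. One settle check, then hand in.

Call:
drive_tool([
  [[0, 0, 0.001, 0, 0, 0], [0, 0, 0.001, 0, 0, 0], [0, 0, 0.001, 0, 0, 0], [0, 0, 0.001, 0, 0, 0], [0, 0, 0.001, 0, 0, 0], [0, 0, 0.001, 0, 0, 0]],
])

```text
clock: 13.6
ee_pos: [0.5867, 0.1315, 0.0838]
ee_rot: [0.705, 0.709, 0.001, 0.001]
ft_force: [-2.8, -0.1, 12.5]
opening: 0.0139
gripper_force: 80.0
```

```bash
python3 w.py; python3 - <<'E'
from h import *
o=sensors.get_obs()
if o['ft_force'][2]>8: print(job.hand_in())
E
```

```text
[-0.08321669  0.65776581  0.02219573] [-2.81565471 -0.10759876 12.4666112 ] 0.013854898231038006 [0.58668646 0.13146756 0.08378514] psi -1.5660533044624037
the job is handed in; nothing more can be done
None
```

I handed the job in at 13.6 s: the switch was twisted to its stop and sprang back, and the gripped tallest punch is holding the reset button down at its stop with about 12 N; no verdict was shown.

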